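Lock the seal-paste jar and hold it up level

TASK

Turn the brass closing ring of the seal-paste jar clockwise until it stops at its locked mark while the jar still sits in its seat, then lift the jar straight up by its ring, clear of the rosewood stand by about 12 cm, so that the seat can be dusted. Finish while still holding it there, steady and level above the stand; do not lift it unlocked, do not tip it, and leave the other things where they are.

Things in the scene. Friction and masses are not known exactly. Their poses are not given: they have to be found in the camera images.
- jar: Seal-paste jar: white ceramic, 0.33 to 0.53 kg with ring, square foot 60 x 60 x 10 mm, round body 52 mm across above it, brass closing ring near the top, flat lid top 64 mm up. Origin: centre of the underside, z up, x and y along the foot's sides. Loose in one of the stand's two seats (it can turn only about 0.05 rad there), its origin then 10 mm above the work surface.
- lock_ring (a joint): Angle of the closing ring on the jar, rad: 0 = open, grows clockwise seen from above, 1.2 = locked: a hard stop, where the small brass rib on top of the ring lines up with the brass rib on the lid (the locked mark). Starts between 0 and 0.5. Captive, cannot come off, stays where it is left, takes about 0.06 N m to turn.
- ring_grip (a point): Centre of the closing ring, on the jar's axis, 55 mm above its underside, halfway up the ring; turns with the ring (its rib lies along +x). Brass ring 18 mm tall, 55 mm across, with two upright flat grip faces 26 mm wide, 18 mm tall, facing +y and -y, 60 mm apart over both. The jar's body is narrower than the ring: fingers have free room below it, down to the stand's top.
- locked_mark (a point): Middle of the brass rib on the jar's lid, 14 mm long, pointing from the centre outward 1.2 rad clockwise (from above) of the jar's x axis; 13 mm from the axis, 65 mm above the underside.
- stand: Rosewood stand, fixed, 100 (x) x 260 (y) x 20 mm, lying on the work surface; origin: centre of its underside. Two square seats 63 x 63 mm, 10 mm deep, centred at y = -70 and +70 mm; one holds the jar with the ring, the other the plain jar, either way round.
- plain_jar: Bystander: plain white ceramic jar with no ring, same foot, body 56 mm across, with a small round knob on its lid, 70 mm tall, in the other seat. Origin: centre of the underside.
- glass_weight: Bystander: clear glass paperweight 60 x 60 x 22 mm, on the far side of the stand. Origin: centre of the underside.
- seal0: Bystander: reddish stone seal, 30 x 30 x 55 mm, standing on the far side of the stand. Origin: centre of the underside.
- seal1: Bystander: reddish stone seal with a round top, 26 x 26 x 64 mm, standing on the far side of the stand. Origin: centre of the underside.
- seal2: Bystander: reddish stone seal, 34 x 34 x 48 mm, standing on the far side of the stand. Origin: centre of the underside.
Things that resemble listed ones, but are neither listed nor needed, are in the scene too. What is shaped like the jar but blue or purple is not meant.

How it is judged:
By the outcome, as a careful person would: the job done as asked, in the order asked, and still so for the second after the job is handed in, while the arm keeps its last pose, push and grip.
It also fails if it takes over 37 s, if anything falls off the work surface, if the arm or the gripper's body presses on something with over 40 N, if the wrist force passes 120 N, or if a joint passes its speed limit or range.

ROBOT

A 7-joint arm with a two-finger parallel gripper is mounted at the origin on the work surface. World frame = base frame: x ahead of the robot, y to its left, z up, the work surface at z = 0. Lengths are in m, angles in rad, forces in N, time in s.
With the tool pointing down it reaches from about 0.425 to 0.875 m from the base axis. Payload 4.7 kg.
Tool frame: the origin (TCP) lies between the finger pads; the fingertips stand 14 mm ahead of it and the grasp point (between the pads) lies 5 mm behind it; z points along the fingers, y is the line along which they close (so a half turn about z gives the same grasp; the last joint's range is limited). The gripper opens to 87 mm and grips with 3 to 60 N. Pads are 19 mm wide; open, the fingers measure 117 mm over their backs; the gripper's body (75 mm by 190 mm) begins 51 mm behind the grasp point.
Start: joints at [-1.215, 0.321, -0.07, 1.45, 0.023, 1.371, -0.057], TCP at [0.218, 0.612, 0.237] pointing down, gripper open.
Joint ranges: [-2.86, 2.86], [-0.3, 2.09], [-1.38, 1.24], [0.06, 2.45], [-1.56, 4.7], [0.09, 2.05], [-2.69, 2.69]. Speed limits (rad/s): [2.57, 2.57, 3.14, 3.14, 3.14, 3.14, 3.14].

INTERFACE

Orientations are given as a rotation vector (axis times angle).
In Python, from bench import get_state, get_image, camera_params, close_job gives the robot as it stands. The module is installed in compiled form; this text tells all that it offers.
- The arm moves only by the tool arm_command, never from a script. Its argument "motion" is a list of rows, each a list of 5 numbers: the finger opening in mm, from 0 to 87, then the shift along the tool's x, y, z in mm, then the turn about the tool's z in degrees. In form: [[gripper, x, y, z, spin], ...]. A call has 1 to 5 rows; each row is the pose to reach, as a shift and turn from the pose commanded when the call began, along the tool's axes at that moment; what a row does not reach only later rows make up. A row lasts 1/12 s, in which the tool goes at most 41.7 mm and 7.16 degrees, less where a joint would pass 70% of its speed; a pose out of reach is approached as far as the arm can. A call with a gripper value outside its range is refused whole. The fingers move at their own pace and stop on an object; "newtons" is the grip in N (left out, the last holds). Time passes only in rows, so rows that repeat a pose let the fingers close. It gives the time, the measured TCP pose, the force, the opening and the grip force at its end, in the units of the state.
- get_state(): the state, without advancing time (a new reading comes with each control period).
- get_image(name): name is "scene" or "top" or "wrist"; returns (picture, depth): 420x560x3 uint8, red, green, blue; 420x560 float32, m along the optical axis (not along the pixel's ray), 0 where there is no reading.
- camera_params(name): a dict with "intrinsics" (3x3 intrinsics, pixels), "extrinsics" (4x4, takes a point from camera to world coordinates). Camera axes: x right, y down, z forward; pixel columns grow to the right and rows downward; lengths in m; the calibration is good to about 2 mm. A picture is of the moment at which its call begins: read the wrist's pose just before it. camera_params takes no time and is no camera call; for the wrist camera it gives the pose at the moment of the call.
- close_job(): hands the job in; it is judged then, once.
The state is a dict: "time": time; "joint_positions": joint angles; "qd": joint speeds; "joint_torque": joint torques, N m; "position": TCP position; "tool_rot": TCP orientation; "ft_force": force on the tool from outside, world axes, zero at the start; "torque": the same for the moment, N m; "grip_width": opening from 0.0 (shut) to 1.0 (fully open); "grip_force": force on a finger pad.
Only numpy, scipy, OpenCV 4.12 (cv2) and the standard library are available. Lean on these libraries where they do the work, as an engineer would, in place of code of your own. Each camera call takes 0.05 s, during which the arm holds its last target. There are 200 camera calls.

## Working session

There is one attempt and no reset: what is moved stays moved. The work goes in short steps, Python scripts to look and compute and a tool call to move; the robot and the scene stay as the last step left them, time stands still between calls to the robot, and variables do not carry over. Pictures are saved under pics/ and viewed, at most 10 in all, crops included, and the job is handed in when it is done.

Besides the shell and the picture viewer there is one more tool, called after "Call:" in YAML: its name, and indented under it one key for each argument. arm_command: Moves the arm, as the interface text tells. Its arguments: {"type":"object","properties":{"motion":{"type":"array"},"newtons":{"type":"number"}},"required":["motion"]}

```bash
mkdir -p pics; cat > h.py <<'E'
import numpy as np, cv2
from bench import *
def save(n,f,crop=None,s=1):
    p,d=get_image(n); c=camera_params(n)
    np.savez('pics/'+f+'.npz',p=p,d=d,K=c['intrinsics'],T=c['extrinsics'])
    q=p[...,::-1]
    cv2.imwrite('pics/'+f+'.png',q); return p,d,c
def ray(K,T,u,v,z):
    r=T[:3,:3]@np.linalg.solve(K,[u,v,1.]); o=T[:3,3]
    return o+r*(z-o[2])/r[2]
def proj(K,T,X):
    c=T[:3,:3].T@(np.array(X)-T[:3,3]); p=K@c; return p[:2]/p[2]
E
python3 - <<'E'
from h import *
s=get_state(); print(s)
save('top','top0'); save('scene','sc0')
import cv2
a=cv2.imread('pics/top0.png'); cv2.imwrite('pics/top0.png',a)
print(camera_params('top'))
E
```

```text
{'time': 0.0, 'joint_positions': array([-1.21492851,  0.32182739, -0.07007187,  1.45164223,  0.02259509,
        1.37080114, -0.05692236]), 'qd': array([-0.0002816 ,  0.00043034,  0.00093342, -0.00045358,  0.00014478,
       -0.00145653, -0.00149157]), 'joint_torque': array([-2.96772059e-04, -4.91269076e+01, -4.03943919e-01, -3.12532103e+01,
       -6.37527765e-02,  4.36415698e-02,  1.59732731e-04]), 'position': array([0.21772867, 0.61190327, 0.23547499]), 'tool_rot': array([-5.34208753e-01, -3.09560891e+00,  2.94941487e-03]), 'ft_force': array([-0.62592127,  0.05803315,  0.09631594]), 'torque': array([ 0.02363753, -0.00493692,  0.02598804]), 'grip_force': 0.0, 'grip_width': 1.0005052341158347}
{'intrinsics': array([[540.34295961,   0.        , 284.50695528],
       [  0.        , 540.34295961, 201.30795617],
       [  0.        ,   0.        ,   1.        ]]), 'extrinsics': array([[-0.00469086, -0.9954079 ,  0.09560913,  0.461939  ],
       [-0.99970646,  0.00239543, -0.02410905,  0.02586682],
       [ 0.02376932, -0.09569416, -0.99512695,  0.95395833],
       [ 0.        ,  0.        ,  0.        ,  1.        ]])}
```

View pics/top0.png

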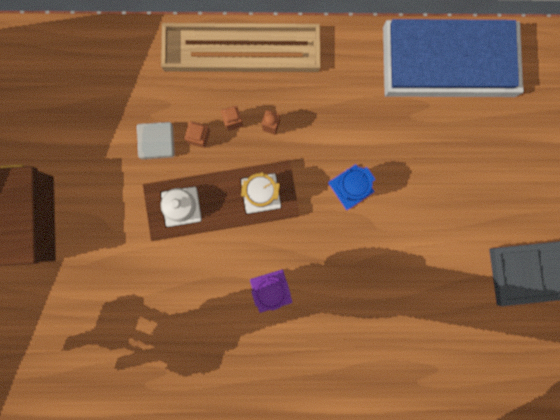

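View pics/sc0.png

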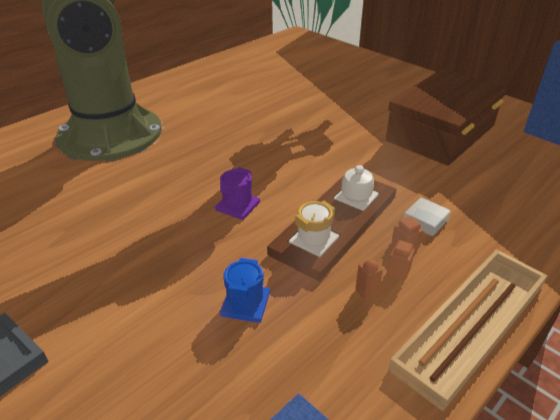

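The top view shows the brass-ringed jar at about (261,190) in the stand's right seat and the plain jar at (180,206). The stand is tilted a few degrees. The seals and the glass are beyond it, and the blue and purple decoys are at (355,185) and (270,290).

```bash
python3 - <<'E'
from h import *
z=np.load('pics/top0.npz'); p,d,K,T=[z[k] for k in('p','d','K','T')]
hsv=cv2.cvtColor(p,cv2.COLOR_RGB2HSV)
sub=np.zeros(p.shape[:2],bool); sub[165:218,235:288]=1
m=sub&(hsv[...,0]>14)&(hsv[...,0]<30)&(hsv[...,1]>110)&(hsv[...,2]>130)
v,u=np.nonzero(m); (c,r)=cv2.minEnclosingCircle(np.c_[u,v].astype(np.float32)); print(m.sum(),c,r,ray(K,T,*c,0.07))
# foot of jar & plain jar white; stand corners dark
w=(hsv[...,1]<60)&(hsv[...,2]>150)&sub
cn,_=cv2.findContours((w|m).astype(np.uint8),cv2.RETR_EXTERNAL,cv2.CHAIN_APPROX_NONE)
cn=max(cn,key=cv2.contourArea); R=cv2.minAreaRect(cn); print('foot',R)
P=[ray(K,T,*q,0.02)[:2] for q in cv2.boxPoints(R)];print(np.round(P,3))
# stand long edges, from picture
st=[ray(K,T,*q,0.02) for q in((143,184),(294,162),(299,214),(152,240))]; print(np.round(st,3))
for a,b in((0,1),(3,2),(0,3),(1,2)):
    e=st[b]-st[a]; print(np.linalg.norm(e),np.degrees(np.arctan2(e[1],e[0])))
print('center',np.mean(st,0))
cr=cv2.resize(p[160:225,230:295,::-1],(585,585),interpolation=cv2.INTER_CUBIC); cv2.imwrite('pics/c1.png',cr)
from scipy.spatial.transform import Rotation as Ro
print(Ro.from_rotvec(get_state()['tool_rot']).as_matrix().round(3)); 
c=camera_params('wrist');print(c['extrinsics'].round(3))
E
```

```text
359 (259.7631530761719, 182.23684692382812) 23.35787582397461 [0.57853399 0.04508535 0.07      ]
foot ((260.3108215332031, 191.36488342285156), (38.30496597290039, 39.291358947753906), 80.53767395019531)
[[0.597 0.084]
 [0.608 0.017]
 [0.542 0.006]
 [0.531 0.073]]
[[ 0.582  0.248  0.02 ]
 [ 0.621 -0.014  0.02 ]
 [ 0.529 -0.022  0.02 ]
 [ 0.486  0.231  0.02 ]]
0.26467235277397516 -81.66517324897553
0.2564639690346789 -80.13338179525061
0.0983464879598767 -169.86767880073862
0.09159099475004345 -174.92936137646
center [0.5545381  0.11088825 0.02      ]
[[-0.942  0.335 -0.   ]
 [ 0.335  0.942 -0.002]
 [-0.    -0.002 -1.   ]]
[[ 0.334  0.906  0.26   0.146]
 [ 0.943 -0.321 -0.094  0.637]
 [-0.002  0.277 -0.961  0.385]
 [ 0.     0.     0.     1.   ]]
```

View pics/c1.png

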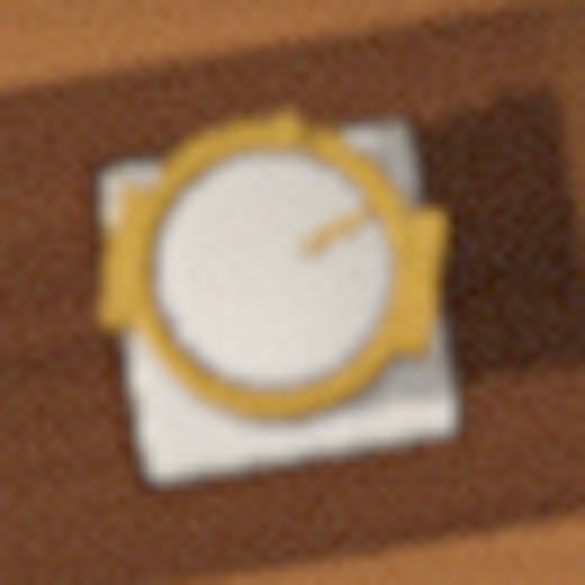

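The crop shows the ring centred at crop (272,266), with its rib about 7–8° clockwise of world +x. The lid rib is about 60° clockwise, so there are roughly 52° left to turn.

```bash
cat >> h.py <<'E'
from scipy.spatial.transform import Rotation as Ro
def delta(X,yaw_y):
    s=get_state(); R=Ro.from_rotvec(s['tool_rot']).as_matrix()
    a=np.degrees(np.arctan2(R[1,1],R[0,1]))
    d=(a-yaw_y+90)%180-90
    print('pos',s['position'].round(4),'yawy',a.round(2),'tilt',R[:,2].round(4)); print('shift mm',(R.T@(np.array(X)-s['position'])*1000).round(1),'spin',d.round(1))
E
python3 - <<'E'
from h import *
z=np.load('pics/top0.npz'); K,T=z['K'],z['T']
X=ray(K,T,260.2,189.4,.074);print(X)
delta([X[0],X[1],.2],82)
E
```

```text
[0.56617633 0.04428701 0.074     ]
pos [0.2177 0.6119 0.2356] yawy 70.42 tilt [-5.0e-04 -1.7e-03 -1.0e+00]
shift mm [-518.5 -418.    36.4] spin -11.6
```

Call:
arm_command:
  motion:
    - [87,-31,-25,0,0]
    - [87,-62,-50,0,0]
    - [87,-93,-75,0,0]
    - [87,-124,-100,0,0]
    - [87,-155,-125,0,0]

```text
time: 0.52
position: [0.3226, 0.4407, 0.2361]
tool_rot: [-0.534, -3.096, 0.001]
ft_force: [1.0, -0.3, 0.4]
grip_width: 0.998
grip_force: 0.0
```

Call:
arm_command:
  motion:
    - [87,-31,-25,0,0]
    - [87,-62,-50,0,0]
    - [87,-93,-75,0,0]
    - [87,-124,-100,0,0]
    - [87,-155,-125,0,0]

```text
time: 0.93
position: [0.4266, 0.271, 0.2364]
tool_rot: [-0.534, -3.096, -0.0]
ft_force: [-0.2, -0.4, 0.6]
grip_width: 0.999
grip_force: 0.0
```

Call:
arm_command:
  motion:
    - [87,-31,-25,0,0]
    - [87,-62,-50,0,0]
    - [87,-93,-75,0,0]
    - [87,-124,-100,0,0]
    - [87,-155,-125,0,0]

```text
time: 1.35
position: [0.5307, 0.1014, 0.2364]
tool_rot: [-0.534, -3.096, -0.0]
ft_force: [0.3, 0.5, 0.2]
grip_width: 0.994
grip_force: 0.0
```

Call:
arm_command:
  motion:
    - [87,-30,-25,10,-4]
    - [87,-53,-43,20,-8]
    - [87,-53,-43,36,-11.5]
    - [87,-53,-43,36,-11.5]
    - [87,-53,-43,36,-11.5]

```text
time: 1.77
position: [0.5648, 0.0454, 0.1994]
tool_rot: [-0.224, -3.131, 0.0]
ft_force: [-0.1, 0.6, -0.1]
grip_width: 1.003
grip_force: 0.0
```

```bash
python3 - <<'E'
from h import *
delta([.5662,.0443,.2],82); save('wrist','w1'); print(get_state()['time'])
E
```

```text
pos [0.5648 0.0454 0.1994] yawy 81.82 tilt [-3.e-03  1.e-04 -1.e+00]
shift mm [-1.5 -0.9 -0.6] spin -0.2
1.8167
```

View pics/w1.png

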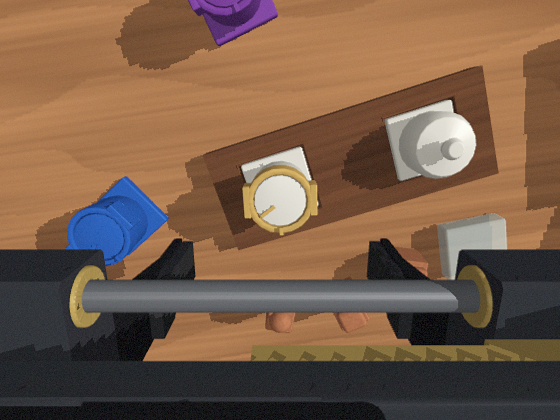

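The wrist view shows the ring at about (280,200), with its grip faces at x≈247 and 316. The lid rib is at (266,211) and the ring rib at (283,233). The faces line up with the finger axis.

```bash
python3 - <<'E'
from h import *
z=np.load('pics/w1.npz'); p,K,T=z['p'],z['K'],z['T']
hsv=cv2.cvtColor(p,cv2.COLOR_RGB2HSV)
m=np.zeros(p.shape[:2],np.uint8); m[160:242,235:330]=1
m&=((hsv[...,0]>14)&(hsv[...,0]<30)&(hsv[...,1]>120)&(hsv[...,2]>150)).astype(np.uint8)
cn,_=cv2.findContours(m,cv2.RETR_CCOMP,cv2.CHAIN_APPROX_NONE)
for c in sorted(cn,key=cv2.contourArea)[-2:]:
    e=cv2.fitEllipse(c); x,y,w,h=cv2.boundingRect(c); print(cv2.contourArea(c),e,(x,y,w,h)); print('ellipse ctr',ray(K,T,*e[0],.074).round(4),'bbox ctr',ray(K,T,x+w/2,y+h/2,.074).round(4))
# face outer edges
for v in range(182,216,4):
    u=np.nonzero(m[v])[0]; a,b=ray(K,T,u.min(),v,.074),ray(K,T,u.max()+1,v,.074); print(v,u.min(),u.max(),a.round(4)[:2],b.round(4)[:2],np.linalg.norm(a-b).round(4))
E
```

```text
Traceback (most recent call last):
cv2.error: OpenCV(4.12.0) /io/opencv/modules/imgproc/src/shapedescr.cpp:361: error: (-201:Incorrect size of input array) There should be at least 5 points to fit the ellipse in function 'fitEllipseNoDirect'
```

```bash
python3 - <<'E'
from h import *
z=np.load('pics/w1.npz'); p,K,T=z['p'],z['K'],z['T']
hsv=cv2.cvtColor(p,cv2.COLOR_RGB2HSV)
print(hsv[200,244:256].tolist(), hsv[200,308:320].tolist())
m=np.zeros(p.shape[:2],np.uint8); m[160:242,235:330]=1
m&=((hsv[...,0]>15)&(hsv[...,0]<32)&(hsv[...,1]>90)&(hsv[...,2]>120)).astype(np.uint8)
print(m.sum())
n,l,st,_=cv2.connectedComponentsWithStats(m); i=1+st[1:,4].argmax(); m=(l==i).astype(np.uint8); print(st[i])
cn,_=cv2.findContours(m,cv2.RETR_CCOMP,cv2.CHAIN_APPROX_NONE)
for c in sorted(cn,key=cv2.contourArea)[-2:]:
    if len(c)>9:
        e=cv2.fitEllipse(c); print(e,'ctr',ray(K,T,*e[0],.074).round(4))
for v in range(182,216,4):
    u=np.nonzero(m[v])[0]; a,b=ray(K,T,u.min(),v,.074),ray(K,T,u.max()+1,v,.074); print(v,u.min(),u.max(),a.round(4)[:2],b.round(4)[:2],np.linalg.norm(a-b).round(4))
E
```

```text
[[20, 135, 197], [20, 132, 199], [20, 136, 199], [20, 135, 199], [20, 134, 196], [20, 134, 201], [20, 130, 210], [21, 129, 214], [21, 132, 210], [20, 144, 183], [19, 102, 135], [27, 12, 208]] [[20, 142, 178], [20, 138, 190], [20, 139, 196], [21, 137, 203], [20, 133, 201], [20, 137, 198], [20, 133, 199], [20, 139, 202], [20, 135, 214], [17, 98, 154], [12, 119, 75], [10, 159, 80]]
1812
[ 242  165   76   71 1807]
((281.0286865234375, 199.42884826660156), (50.73040771484375, 54.95275115966797), 123.9861068725586) ctr [0.5653 0.0465 0.074 ]
((280.249267578125, 199.16168212890625), (65.80493927001953, 75.11603546142578), 83.3017578125) ctr [0.565  0.0459 0.074 ]
182 252 315 [0.5478 0.0256] [0.5549 0.0762] 0.0511
186 243 317 [0.55   0.0179] [0.5584 0.0774] 0.0601
190 242 317 [0.5532 0.0165] [0.5617 0.077 ] 0.0611
194 243 317 [0.5565 0.0168] [0.565  0.0767] 0.0605
198 243 317 [0.5598 0.0162] [0.5683 0.0763] 0.0607
202 243 316 [0.5632 0.0156] [0.5715 0.0751] 0.0601
206 244 317 [0.5666 0.0159] [0.575  0.0756] 0.0603
210 244 317 [0.57   0.0153] [0.5784 0.0752] 0.0605
214 244 317 [0.5734 0.0147] [0.5818 0.0748] 0.0607
```

Call:
arm_command:
  motion:
    - [87,-1,0,35,-1]
    - [87,-1,0,70,-1]
    - [87,-1,0,105,-1]
    - [87,-1,0,130,-1]
    - [87,-1,0,139,-1]

```text
time: 2.23
position: [0.5641, 0.0467, 0.0585]
tool_rot: [-0.191, -3.131, 0.001]
ft_force: [-0.6, 0.5, 0.7]
grip_width: 1.001
grip_force: 0.0
```

Call:
arm_command:
  motion:
    - [62,0,0,0,0]
    - [62,0,0,0,0]
    - [62,0,0,0,0]
    - [62,0,0,0,0]
    - [62,0,0,0,0]
  newtons: 10

```text
time: 2.65
position: [0.5681, 0.0451, 0.0634]
tool_rot: [0.194, 3.133, 0.002]
ft_force: [-0.4, 0.5, -0.3]
grip_width: 0.742
grip_force: 0.0
```

Call:
arm_command:
  motion:
    - [55,0,0,0,0]
    - [50,0,0,0,0]
    - [50,0,0,0,0]
    - [50,0,0,0,0]
    - [50,0,0,0,0]
  newtons: 10

```text
time: 3.07
position: [0.5676, 0.0446, 0.0627]
tool_rot: [0.194, 3.134, 0.0]
ft_force: [-1.4, 0.0, 5.5]
grip_width: 0.691
grip_force: 10.0
```

```bash
python3 - <<'E'
from h import *
delta([.5655,.0455,.06],83); s=get_state(); print(s['ft_force'],s['torque'],s['grip_force'],s['grip_width']*87,s['time'])
E
```

```text
pos [0.5676 0.0446 0.0627] yawy 82.91 tilt [ 1.5e-03  1.0e-04 -1.0e+00]
shift mm [2.2 0.7 2.7] spin -0.1
[-1.42260251e+00  5.02918389e-04  5.52102572e+00] [-0.26487226  0.24560116  0.11979523] 10.000309143215418 60.14262172654398 3.0667
```

Call:
arm_command:
  motion:
    - [70,0,0,0,0]
    - [70,0,0,0,0]
    - [70,0,0,0,0]
    - [70,0,0,0,0]
    - [70,0,0,0,0]

```text
time: 3.48
position: [0.5666, 0.0449, 0.0613]
tool_rot: [-0.194, -3.135, 0.0]
ft_force: [0.4, -1.1, -0.1]
grip_width: 0.8
grip_force: 0.0
```

```bash
python3 - <<'E'
from h import *
delta([.5655,.0453,.06],83); s=get_state(); print(s['ft_force'],s['torque'],s['grip_force'],s['grip_width']*87,s['time'])
save('wrist','w2')
E
```

```text
pos [0.5666 0.0449 0.0613] yawy 82.92 tilt [-5.e-04  0.e+00 -1.e+00]
shift mm [1.1 0.2 1.3] spin -0.1
[ 0.44001251 -1.14567482 -0.08627953] [-0.03865197  0.02778967 -0.02951159] 0.0 69.59514705663575 3.4833
```

View pics/w2.png

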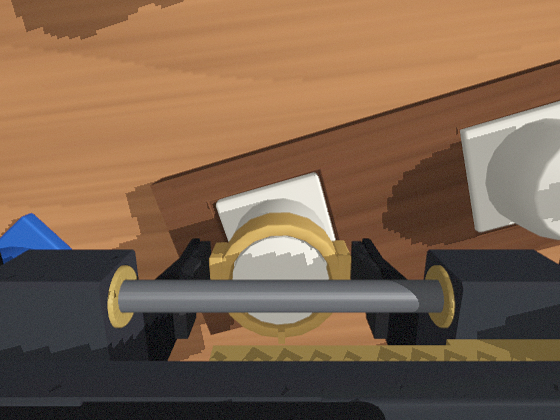

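The gripper straddles the ring, centred: ring x 210–351, fingers at about 200 and 360. The pose has settled, so I'll grip and turn.

Call:
arm_command:
  motion:
    - [52,0.5,0,0,0]
    - [50,0.5,0,0,0]
    - [50,0.5,0,0,0]
    - [50,0.5,0,0,0]
    - [50,0.5,0,0,0]
  newtons: 25

```text
time: 3.95
position: [0.5662, 0.0449, 0.0615]
tool_rot: [-0.194, -3.135, 0.0]
ft_force: [0.1, -0.9, -0.8]
grip_width: 0.684
grip_force: 25.0
```

Call:
arm_command:
  motion:
    - [50,0,0,0,4]
    - [50,0,0,0,8]
    - [50,0,0,0,12]
    - [50,0,0,0,16]
    - [50,0,0,0,20]

```text
time: 4.37
position: [0.5663, 0.0449, 0.0615]
tool_rot: [-0.741, -3.053, 0.0]
ft_force: [-0.1, -0.2, -0.2]
grip_width: 0.686
grip_force: 25.0
```

```bash
cat >> h.py <<'E'
def st():
    s=get_state(); R=Ro.from_rotvec(s['tool_rot']).as_matrix()
    print(s['time'],s['position'].round(4),'yawy',np.degrees(np.arctan2(R[1,1],R[0,1])).round(2),'F',s['ft_force'].round(2),'M',s['torque'].round(3),'j7',s['joint_torque'][6].round(3),s['grip_force'],s['grip_width']*87)
E
python3 -c "
from h import *
st()"
```

```text
4.3667 [0.5663 0.0449 0.0615] yawy 62.73 F [-0.14 -0.2  -0.15] M [ 0.019 -0.002  0.078] j7 0.76 24.995935494080186 59.67323393292042
```

Turning cleanly; the 0.078 N m is close to the ring's friction. I'll continue in the same way.

Call:
arm_command:
  motion:
    - [50,0,0,0,4]
    - [50,0,0,0,8]
    - [50,0,0,0,12]
    - [50,0,0,0,16]
    - [50,0,0,0,20]

```text
time: 4.78
position: [0.5662, 0.0449, 0.0615]
tool_rot: [-1.259, -2.878, 0.0]
ft_force: [-1.2, 0.8, -0.4]
grip_width: 0.684
grip_force: 25.0
```

Call:
arm_command:
  motion:
    - [50,0,0,0,2]
    - [50,0,0,0,4]
    - [50,0,0,0,6]
    - [50,0,0,0,8]
    - [50,0,0,0,8]

```text
time: 5.2
position: [0.5663, 0.0449, 0.0615]
tool_rot: [1.454, 2.785, -0.0]
ft_force: [-0.1, -0.7, -0.5]
grip_width: 0.686
grip_force: 25.0
```

```bash
python3 -c "
from h import *
st()"
```

```text
5.2 [0.5663 0.0449 0.0615] yawy 34.87 F [-0.08 -0.74 -0.52] M [-0.125 -0.009 -0.035] j7 -0.271 25.000356836244464 59.65781843356012
```

Call:
arm_command:
  motion:
    - [50,0,0,0,1]
    - [50,0,0,0,2]
    - [50,0,0,0,3]
    - [50,0,0,0,3]
    - [50,0,0,0,3]

```text
time: 5.62
position: [0.5663, 0.0449, 0.0615]
tool_rot: [-1.525, -2.746, -0.0]
ft_force: [0.0, -0.2, -1.0]
grip_width: 0.685
grip_force: 25.0
```

```bash
python3 -c "
from h import *
st()"
```

```text
5.6167 [0.5663 0.0449 0.0615] yawy 31.91 F [ 0.02 -0.18 -1.03] M [-0.112  0.021 -0.062] j7 0.016 24.999707713723183 59.5870388335017
```

Call:
arm_command:
  motion:
    - [50,0,0,0,1]
    - [50,0,0,0,2]
    - [50,0,0,0,2]

```text
time: 5.87
position: [0.5663, 0.0448, 0.0615]
tool_rot: [1.574, 2.719, 0.0]
ft_force: [0.4, -1.7, -0.9]
grip_width: 0.689
grip_force: 25.0
```

```bash
python3 -c "
from h import *
st()"
```

```text
5.8667 [0.5663 0.0448 0.0615] yawy 29.84 F [ 0.43 -1.68 -0.92] M [-0.134  0.007 -0.073] j7 -0.11 24.99992497265339 59.919978154958066
```

Call:
arm_command:
  motion:
    - [50,0,0,0,1]
    - [50,0,0,0,2]
    - [50,0,0,0,2]

```text
time: 6.12
position: [0.5663, 0.0448, 0.0615]
tool_rot: [-1.622, -2.691, 0.0]
ft_force: [0.2, -0.8, -1.7]
grip_width: 0.688
grip_force: 25.0
```

```bash
python3 -c "
from h import *
st()"
```

```text
6.1167 [0.5663 0.0448 0.0615] yawy 27.84 F [ 0.22 -0.85 -1.73] M [-0.146  0.007 -0.063] j7 -0.116 24.999887980520725 59.84869861005065
```

Call:
arm_command:
  motion:
    - [50,0,0,0,1]
    - [50,0,0,0,2]
    - [50,0,0,0,2]

```text
time: 6.37
position: [0.5662, 0.0446, 0.0615]
tool_rot: [1.667, 2.663, -0.001]
ft_force: [-1.3, -2.0, -1.4]
grip_width: 0.689
grip_force: 25.0
```

```bash
python3 -c "
from h import *
st()"
```

```text
6.3667 [0.5662 0.0446 0.0615] yawy 25.91 F [-1.27 -1.99 -1.4 ] M [-0.438  0.114  0.379] j7 -0.591 25.000362060964108 59.919499070311296
```

Call:
arm_command:
  motion:
    - [50,0,0,0,0.7]
    - [50,0,0,0,1]
    - [50,0,0,0,1]
  newtons: 40

```text
time: 6.62
position: [0.5662, 0.0446, 0.0615]
tool_rot: [1.687, 2.649, -0.002]
ft_force: [-0.5, -2.7, -1.9]
grip_width: 0.679
grip_force: 40.0
```

```bash
python3 -c "
from h import *
st()
save('wrist','w3')"
```

```text
6.6167 [0.5662 0.0446 0.0615] yawy 25.01 F [-0.52 -2.65 -1.92] M [-0.635  0.101  1.113] j7 -1.266 40.00024946406484 59.0413206772535
```

View pics/w3.png

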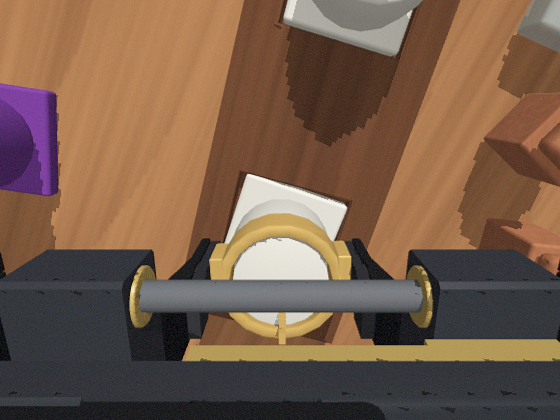

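The lid rib at (281,320) and the ring rib at (283,338) are in line, and the torque has risen to 1.1 N m, so the ring is on its stop. I'll relieve the twist and then lift.

Call:
arm_command:
  motion:
    - [50,0,0,0,-0.7]
    - [50,0,0,0,-1.5]
    - [50,0,0,0,-1.5]

```text
time: 6.92
position: [0.5662, 0.0446, 0.0615]
tool_rot: [-1.657, -2.669, -0.0]
ft_force: [-0.4, -2.2, -1.6]
grip_width: 0.683
grip_force: 40.0
```

```bash
python3 -c "
from h import *
st()"
```

```text
6.9167 [0.5662 0.0446 0.0615] yawy 26.33 F [-0.43 -2.18 -1.55] M [-0.61   0.157  0.15 ] j7 -0.025 39.999266462400556 59.42650747000733
```

Call:
arm_command:
  motion:
    - [50,0,0,-2,0]
    - [50,0,0,-4,0]
    - [50,0,0,-7,0]
    - [50,0,0,-10,0]
    - [50,0,0,-14,0]

```text
time: 7.33
position: [0.5659, 0.0456, 0.0757]
tool_rot: [-1.655, -2.669, -0.001]
ft_force: [0.5, 0.6, -5.0]
grip_width: 0.681
grip_force: 40.0
```

```bash
python3 -c "
from h import *
st()"
```

```text
7.3333 [0.5659 0.0456 0.0757] yawy 26.4 F [ 0.53  0.59 -5.05] M [-0.041  0.006 -0.032] j7 0.045 39.9987202975899 59.25583735787601
```

The jar is held freely now (about 5 N of weight). On up to a total lift of about 129 mm.

Call:
arm_command:
  motion:
    - [50,0,0,-8,0]
    - [50,0,0,-20,0]
    - [50,0,0,-35,0]
    - [50,0,0,-50,0]
    - [50,0,0,-65,0]

```text
time: 7.75
position: [0.5665, 0.0452, 0.1426]
tool_rot: [1.655, 2.67, 0.002]
ft_force: [0.7, -0.1, -4.4]
grip_width: 0.683
grip_force: 40.0
```

Call:
arm_command:
  motion:
    - [50,0,0,-15,0]
    - [50,0,0,-28,0]
    - [50,0,0,-39,0]
    - [50,0,0,-46,0]
    - [50,0,0,-50,0]

```text
time: 8.17
position: [0.5668, 0.045, 0.192]
tool_rot: [1.655, 2.669, 0.002]
ft_force: [-0.0, -0.1, -4.7]
grip_width: 0.684
grip_force: 40.0
```

Call:
arm_command:
  motion:
    - [50,0,0,0,0]
    - [50,0,0,0,0]
    - [50,0,0,0,0]
    - [50,0,0,0,0]
    - [50,0,0,0,0]

```text
time: 8.58
position: [0.566, 0.0448, 0.1899]
tool_rot: [-1.655, -2.67, 0.001]
ft_force: [0.5, -0.5, -4.7]
grip_width: 0.684
grip_force: 40.0
```

Call:
arm_command:
  motion:
    - [50,0,0,0,0]
    - [50,0,0,0,0]
    - [50,0,0,0,0]
    - [50,0,0,0,0]
    - [50,0,0,0,0]

```text
time: 9.0
position: [0.5663, 0.0449, 0.1905]
tool_rot: [1.655, 2.67, 0.0]
ft_force: [0.0, -0.2, -4.6]
grip_width: 0.686
grip_force: 40.0
```

```bash
python3 -c "
from h import *
st(); print(get_state()['qd'].round(4),get_state()['tool_rot'])
save('scene','sc4');save('wrist','w4')
a=cv2.imread('pics/sc4.png')[60:340,170:480];b=cv2.imread('pics/w4.png')[150:,130:440]
a=cv2.resize(a,(400,361));b=cv2.resize(b,(400,348));cv2.imwrite('pics/f.png',np.hstack([a,cv2.copyMakeBorder(b,0,13,0,0,0)]))"
```

```text
9.0 [0.5663 0.0449 0.1905] yawy 26.42 F [ 0.02 -0.25 -4.59] M [-0.049  0.009 -0.004] j7 0.0 39.99871049076319 59.64368245423322
[ 0.0009 -0.001   0.0005 -0.0012  0.0007 -0.0017  0.0007] [1.65506836e+00 2.67024487e+00 1.02089902e-04]
```

View pics/f.png

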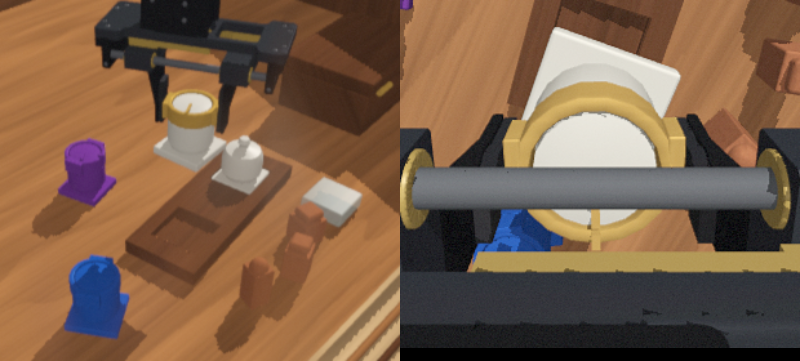

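The jar hangs level above the empty seat. The ribs are still in line, at (595,215) and (595,240) in the composite, and the bystanders are where they were. Handing in.

```bash
python3 -c "
from bench import *
print(close_job())"
```

```text
the job is handed in; nothing more can be done
None
```

The closing ring was turned clockwise to its locked stop with the jar still in its seat; the jar was then lifted about 12 cm clear of the stand and handed in held there, steady and level, at about 9 s with the other things left in place.

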